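# Seat a coil in the push-out fixture and hold it for clamping

## Robot

A 6-joint arm with a two-finger parallel gripper is mounted at the origin on the work surface. World frame = base frame: x ahead of the robot, y to its left, z up, the work surface at z = 0. Lengths are in m, angles in rad, forces in N, time in s.
With the tool pointing down it reaches from about 0.375 to 0.75 m from the base axis. Payload 9 kg.
Tool frame: the origin (TCP) lies on the centre line of the jaws, within the pads' length; the fingertips stand 22 mm ahead of it and the grasp point (between the pads) lies 3 mm ahead of it (r.tip_reach is the distance from the TCP to the fingertips, in m); z points along the fingers, y is the direction in which the jaws open and shut (so a half turn about z gives the same grasp; the last joint's range is limited). The gripper opens to 85 mm and grips with 20 to 120 N. Pads are 22 mm wide; open, the fingers measure 114 mm over their backs; the gripper's body (76 mm by 85 mm) begins 54 mm behind the grasp point. The pads swing forward as they close: fully open they stand 13 mm farther back than shut.
Start: joints at [-1.551, 0.104, 0.097, 1.564, 0, 1.353], TCP at [0.141, -0.583, 0.253] pointing down, gripper open.
Joint ranges: [-2.99, 2.99], [-0.84, 1.86], [-1.1, 1.16], [-1.84, 2.11], [-1.51, 1.56], [-3.14, 3.14]. Speed limits (rad/s): [2.22, 2.22, 2.57, 3.14, 3.14, 3.14].

## Interface

Orientations are given as a rotation vector (axis times angle).
In Python, from workcell import r gives the robot as it stands.
- The arm moves only by the shell command python3 -m handwheel 'ROWS'. ROWS is JSON, a list that holds one entry, the list of rows, each a list of 5 numbers: the shift along the tool's x, y, z in m, then the turn about the tool's z in rad, then the closure, from 0 (fully open) to 1 (shut). A call has 1 to 8 rows; each row is the pose to reach, as a shift and turn from the pose measured when the call began, along the tool's axes at that moment; what a row does not reach only later rows make up. A row lasts 1/12 s, in which the tool goes at most 41.7 mm and 7.16 degrees, less where a joint would pass 70% of its speed; a pose out of reach is approached as far as the arm can. A call with a gripper value outside its range is refused whole. The fingers move at their own pace and stop on an object; the grip force is fixed at half the most. Time passes only in rows, so rows that repeat a pose let the fingers close. It gives the time, the measured TCP pose, the force and the opening at its end, in the units of the state.
- r.read_state(): the state, without advancing time (a new reading comes with each control period).
- r.read_camera(name): name is "scene" or "top" or "wrist"; returns the picture (480x640x3 uint8, red, green, blue); there is no depth.
- r.camera_model(name): a dict with "camera_matrix" (3x3 intrinsics, pixels), "k1" (the pictures are not rectified: a ray, as slopes to the right and down, at radius r is drawn at 1 + k1 r^2 times it, then the intrinsics apply), "R" (3x3) and "t" (3): a world point X has camera coordinates R X + t. Camera axes: x right, y down, z forward; pixel columns grow to the right and rows downward; lengths in m; the calibration is good to about 2 mm. A picture is of the moment at which its call begins: read the wrist's pose just before it. camera_model takes no time and is no camera call; for the wrist camera it gives the pose at the moment of the call.
- r.sign_off(): hands the job in, once; it reports no verdict.
The state is a dict: "time": time; "joint_positions": joint angles; "joint_velocities": joint speeds; "joint_torque": joint torques, N m; "ee_pos": TCP position; "tcp_rot": TCP orientation; "force": force on the tool from outside, world axes, zero at the start; "moment": the same for the moment, N m; "gripper_width": finger opening in m.
Only numpy, scipy, OpenCV 4.12 (cv2) and the standard library are available. Lean on these libraries where they do the work, as an engineer would, in place of code of your own. Each camera call takes 0.05 s, during which the arm holds its last target.

## Task

Slide the square copper coil straight up off its spindle, set it down flat on the fixture plate and press it into the corner so that it is flush against both fences at once, with a light but definite push on each. Finish while still holding it pressed there, so that the clamp screw can be run up to it; do not ram the fences, and leave the round bobbin and the other things where they are.

Things in the scene. Friction and masses are not known exactly. Their poses are not given: they have to be found in the camera images.
- coil: The part to load: square copper coil with black end flanges, 44 x 44 mm, 56 mm tall (two 6 mm pins stand on top), about 0.3 kg, with a 16 mm bore up its middle. Origin: centre of its underside; z up the bore, x and y square to its sides. Its four sides are alike: any quarter turn will do. Starts upright on either of the carrier's spindles.
- bobbin: Round bobbin on the carrier's other spindle, flanges 50 mm in diameter, 40 mm tall. Origin: centre of its underside. Stays there.
- carrier: Fixed grey base 75 x 190 x 12 mm, origin centre of its underside, z up. Two upright spindles, 12 mm thick, at y = +55 and -55 mm of its frame, tips 84 mm above the bench. Each has a 3 mm washer: the coil's underside starts 15 mm above the bench. A black knob stands between them, its top 46 mm above the bench.
- fixture: Fixed plate, 12 mm thick, from -95 to +60 mm in its x and y, with a 22 mm hole; two fences make an inside corner on the +x +y side. Origin: on the bench under the hole's middle; z up. A clamp screw lies on the diagonal of the -x -y corner, its pad 56 mm from the hole's middle, up to 32 mm above the bench, its bracket up to 38 mm.
- far_fence: Rigid steel fence along the fixture's y axis, top 28 mm above the bench (16 mm above the plate), 14 mm thick, from y = -58 to +17 mm of the fixture. Its working face looks to the fixture's -x and lies at x = +22 mm of the fixture. Origin: on the plate's top above the fixture's origin.
- side_fence: Rigid steel fence along the fixture's x axis, top 28 mm above the bench (16 mm above the plate), 14 mm thick, from x = -57 to +18 mm of the fixture. Its working face looks to the fixture's -y and lies at y = +22 mm of the fixture. Origin: on the plate's top above the fixture's origin.
- nest (a point): Middle of the plate's hole, on the plate's top (12 mm above the bench): where the middle of the coil's underside comes when the coil is home in the corner. Axes as the fixture's. Coil, plate and fences slide easily on one another (friction about 0.3).
- screw_grip: Steel and aluminium screw grip, 50 x 50 mm, 61 mm tall, on the bench. Stays there.
- caliper: Caliper, 200 mm long, lying on the bench. Stays there.
- tape_roll: Roll of tape, 90 mm in diameter, 24 mm tall, lying on the bench. Stays there.
- screwdriver: Screwdriver, 170 mm long, lying on the bench between carrier and fixture. Stays there.
- specimen: Flat dog-bone tensile specimen, 165 mm long, 5 mm thick, lying on the bench. Stays there.
- mug: White mug, 80 mm in diameter, 95 mm tall. Stays there.
Not all that is in view belongs to the job. Several things look just like the fixture: the one meant starts farthest to the robot's left.

How it is judged:
By the outcome, as a careful person would: the job done as asked, in the order asked, and still so for the second after the job is handed in, while the arm keeps its last pose, push and grip.
It also fails if it takes over 48 s, if anything falls off the work surface, if the arm or the gripper's body presses on something with over 40 N, if the wrist force passes 120 N, or if a joint passes its speed limit or range.

## Working session

There is one attempt and no reset: what is moved stays moved. The work goes in short steps, Python scripts to look and compute and a shell command to move; the robot and the scene stay as the last step left them, time stands still between calls to the robot, and variables do not carry over. Pictures are saved under pics/ and viewed, and the job is handed in when it is done.

```bash
ls; mkdir -p pics; python3 - <<'E'
from workcell import r
import cv2
s=r.read_state();print(s)
for n in ["scene","top","wrist"]:
    m=r.camera_model(n)
    im=r.read_camera(n);cv2.imwrite(f"pics/{n}0.png",im[:,:,::-1]);print(n,m)
E
```

```text
pics
{'time': 0.0, 'joint_positions': array([-1.55068945e+00,  1.04685096e-01,  9.64705170e-02,  1.56385836e+00,
        1.63373626e-05,  1.35309079e+00]), 'joint_velocities': array([-1.94535286e-03, -7.57848137e-04,  8.27160238e-04,  1.22493359e-03,
       -1.69625049e-05,  1.17215263e-03]), 'joint_torque': array([-1.92886473e-04, -5.56926012e+01,  5.03656018e+01,  1.66911772e-02,
       -3.79695821e-04, -2.05944445e-05]), 'ee_pos': array([ 0.14135105, -0.58281911,  0.25253129]), 'tcp_rot': array([-3.11814999e+00, -3.72524702e-01, -2.23247997e-04]), 'force': array([-0.67004232,  0.15913067, -0.25716774]), 'moment': array([ 0.0190369 ,  0.02034076, -0.02065694]), 'gripper_width': 0.08566486566126064}
scene {'camera_matrix': array([[472.3061955 ,   0.        , 315.15415653],
       [  0.        , 472.3061955 , 238.02034054],
       [  0.        ,   0.        ,   1.        ]]), 'k1': -0.05773350679837366, 'R': array([[ 0.60203135,  0.79843711,  0.0075132 ],
       [ 0.4356628 , -0.32058056, -0.84108622],
       [-0.66914586,  0.50963349, -0.54084889]]), 't': array([-0.39761508, -0.1807
[... 174 characters left out ...]
     ,   1.        ]]), 'k1': -0.13848612402805383, 'R': array([[ 0.00612497, -0.9997874 ,  0.01968851],
       [-0.99654103, -0.00773448, -0.0827415 ],
       [ 0.08287619, -0.01911362, -0.99637654]]), 't': array([0.03921218, 0.55592759, 1.37970249])}
wrist {'camera_matrix': array([[398.00651887,   0.        , 317.54955832],
       [  0.        , 398.00651887, 239.84170426],
       [  0.        ,   0.        ,   1.        ]]), 'k1': -0.017567391201380296, 'R': array([[ 2.36246288e-01, -9.71693003e-01, -6.31861674e-04],
       [-9.37565991e-01, -2.28119764e-01,  2.62547874e-01],
       [-2.55260073e-01, -6.14335486e-02, -9.64918761e-01]]), 't': array([-0.5999764 , -0.03479878,  0.37742129])}
```

View pics/scene0.png

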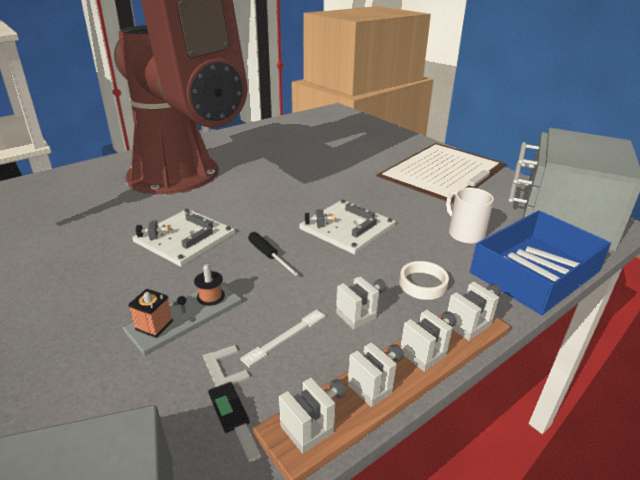

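View pics/top0.png

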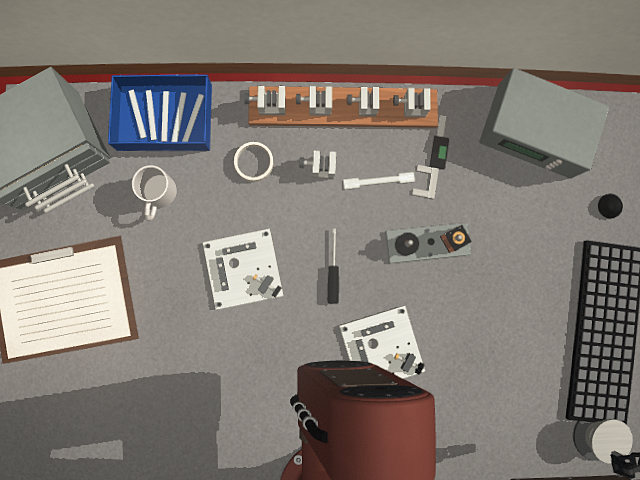

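View pics/wrist0.png

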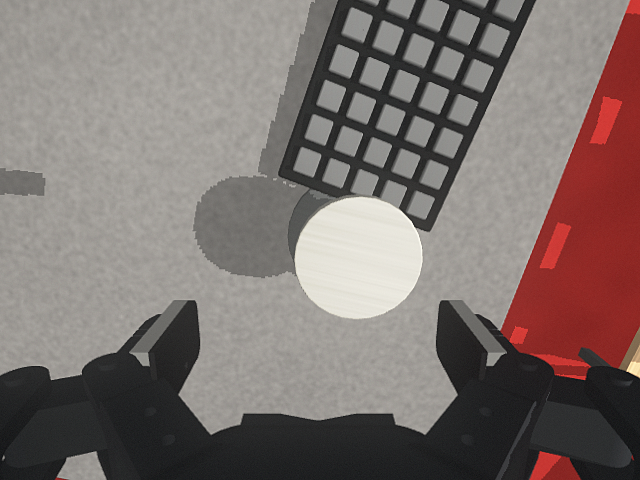

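The top view shows two fixture-like plates: one near (241,268), one near (380,340). The left one, at larger y, is the target. The coil candidates on the carrier are the square copper one at (458,238) and the round dark bobbin at (407,243). The screw grips have no copper. I'll check both choices in close crops.

```bash
cat > h.py <<'E'
import numpy as np, cv2
from workcell import r
def ray(m,px):
    K=m["camera_matrix"];k=m["k1"]
    p=cv2.undistortPoints(np.array(px,float).reshape(-1,1,2),K,np.array([k,0,0,0,0.]),None).reshape(-1,2)
    d=np.c_[p,np.ones(len(p))]@m["R"]; return -m["R"].T@m["t"],d
def onz(m,px,z):
    c,d=ray(m,px); return c+d*((z-c[2])/d[:,2])[:,None]
def proj(m,X):
    X=np.atleast_2d(np.array(X,float)); 
    return cv2.projectPoints(X,cv2.Rodrigues(m["R"])[0],m["t"],m["camera_matrix"],np.array([m["k1"],0,0,0,0.]))[0].reshape(-1,2)
E
python3 - <<'E'
import cv2,numpy as np
t=cv2.imread("pics/top0.png");s=cv2.imread("pics/scene0.png")
a=cv2.resize(t[220:320,190:300],(440,400),interpolation=2)
b=cv2.resize(t[210:275,375:485],(440,260),interpolation=2)
cv2.imwrite("pics/c1.png",a)
c=cv2.resize(s[190:350,110:270],(480,480),interpolation=2)
d=cv2.resize(t[215:275,380:480],(800,480),interpolation=2)
cv2.imwrite("pics/c2.png",np.vstack([np.hstack([cv2.resize(a,(320,290)),cv2.resize(c,(290,290))]),cv2.resize(d,(610,300))]))
E
```

```text
(no output)
```

View pics/c2.png

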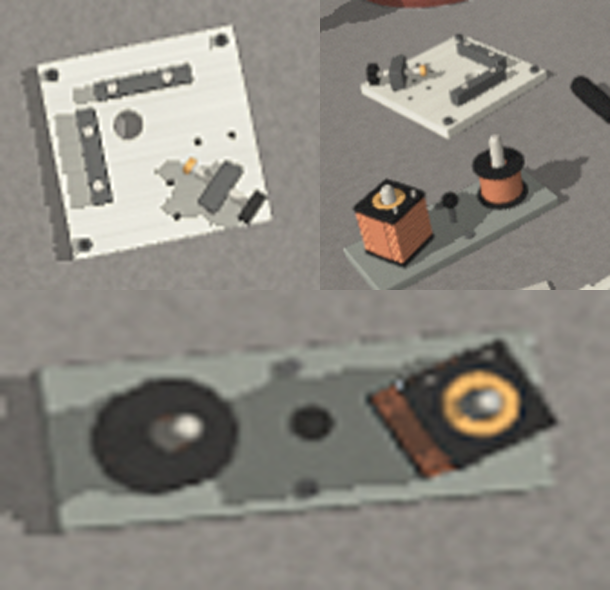

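The crops confirm the choice. The left plate has its hole at about top px (233,263), fences on its far and left sides, and the clamp at lower right. The coil is the square copper part on the robot-right spindle. Next I'll get rough positions.

```bash
python3 - <<'E'
from h import *
t=cv2.imread("pics/top0.png");m=r.camera_model("top")
hsv=cv2.cvtColor(t,cv2.COLOR_BGR2HSV)
# plate white mask
w=((hsv[...,2]>185)&(hsv[...,1]<40)).astype(np.uint8); roi=np.zeros_like(w);roi[220:320,190:300]=1
w=cv2.morphologyEx(w*roi,cv2.MORPH_CLOSE,np.ones((25,25)))
c=max(cv2.findContours(w,0,2)[0],key=cv2.contourArea)
q=cv2.boxPoints(cv2.minAreaRect(c));print(q)
Q=onz(m,q,.012);print(Q,np.linalg.norm(Q-np.roll(Q,1,0),axis=1))
e=Q-np.roll(Q,1,0);print(np.degrees(np.arctan2(e[:,1],e[:,0])))
print("hole",onz(m,[[190+128/320*110,220+125/290*100]],.012))
co=np.array([[445.2,233],[462,225.4],[471,241.4],[454.1,251]])
C=onz(m,co,.071);print(C,C.mean(0),np.linalg.norm(C-np.roll(C,1,0),axis=1))
e=C-np.roll(C,1,0);print(np.degrees(np.arctan2(e[:,1],e[:,0])))
print("knob,bobbin",onz(m,[[311/6.1+380,(422-290)/5+215]],.046),onz(m,[[165/6.1+380,(435-290)/5+215]],.055))
print("tip",onz(m,[[487/6.1+380,(402-290)/5+215]],.084))
E
```

```text
[[201.96155 241.80771]
 [269.46155 228.30771]
 [282.9231  295.6154 ]
 [215.4231  309.1154 ]]
[[0.56608168 0.29989383 0.012     ]
 [0.59799497 0.1470139  0.012     ]
 [0.44596024 0.11494869 0.012     ]
 [0.414334   0.26659344 0.012     ]] [0.15535853 0.15617533 0.15537933 0.15490755]
[  12.37713088  -78.20897636 -168.09045136  101.78044748]
hole [[0.51834252 0.22620382 0.012     ]]
[[ 0.58441864 -0.24113816  0.071     ]
 [ 0.60161654 -0.27901754  0.071     ]
 [ 0.56638844 -0.29871495  0.071     ]
 [ 0.54492586 -0.26052179  0.071     ]] [ 0.57433737 -0.26984811  0.071     ] [0.04399324 0.04160066 0.04036096 0.04381049]
[  26.14247689  -65.58113304 -150.78874049  119.33373183]
knob,bobbin [[ 0.56796951 -0.2144665   0.046     ]] [[ 0.56091387 -0.15902166  0.055     ]]
tip [[ 0.57369934 -0.27044473  0.084     ]]
```

```bash
cat >> h.py <<'E'
def delta(target,yaw_deg=None):
    "shift in tool axes and turn about tool z to reach world TCP target with tool x at yaw_deg"
    s=r.read_state();R=cv2.Rodrigues(np.array(s["tcp_rot"]))[0]
    cur=np.degrees(np.arctan2(R[1,0],R[0,0]))
    d=R.T@(np.array(target)-s["ee_pos"])
    tw=0 if yaw_deg is None else -np.radians((yaw_deg-cur+180)%360-180)
    print("t",s["time"].round(2) if hasattr(s["time"],"round") else s["time"],"tcp",s["ee_pos"].round(4),"yaw",round(cur,2),"tilt",np.degrees(np.arccos(-R[2,2])).round(2),"F",s["force"].round(2),"w",round(s["gripper_width"],4),"j6",s["joint_positions"][5].round(2))
    print("delta",d.round(4),"turn",round(tw,4))
E
python3 - <<'E'
from h import *
m=r.camera_model("wrist"); print(-m["R"].T@m["t"], r.tip_reach)
delta([.574,-.270,.25],117)
E
```

```text
[ 0.20545709 -0.56776848  0.37304196] 0.022
t 0.15 tcp [ 0.1413 -0.5829  0.2527] yaw 13.62 tilt 0.06 F [-0.37  0.    0.66] w 0.0857 j6 1.35
delta [ 0.4942 -0.2022  0.003 ] turn -1.8043
```

```bash
python3 -m handwheel '[[[0.247,-0.101,0,-0.9,0],[0.247,-0.101,0,-0.9,0],[0.494,-0.202,0,-0.9,0],[0.494,-0.202,0,-0.9,0],[0.494,-0.202,0,-0.9,0],[0.494,-0.202,0,-1.0,0],[0.494,-0.202,0,-1.0,0],[0.494,-0.202,0,-1.0,0]]]'; python3 -c "
from h import *
delta([.574,-.270,.25],117)"
```

```text
time: 0.82
ee_pos: [0.4127, -0.3861, 0.253]
tcp_rot: [-2.553, -1.83, -0.001]
force: [-0.3, -0.1, 0.2]
gripper_width: 0.0852
t 0.8167 tcp [ 0.4127 -0.3861  0.253 ] yaw 71.27 tilt 0.06 F [-0.29 -0.08  0.24] w 0.0852 j6 0.91
delta [0.1617 0.1154 0.0031] turn -0.7981
```

```bash
python3 -m handwheel '[[[0.162,0.115,0,-0.8,0],[0.162,0.115,0,-0.8,0],[0.162,0.115,0,-0.8,0],[0.162,0.115,0,-0.8,0],[0.162,0.115,0,-0.8,0],[0.162,0.115,0,-0.8,0],[0.162,0.115,0,-0.8,0],[0.162,0.115,0,-0.8,0]]]';  python3 - <<'E'
from h import *
delta([.574,-.270,.25],117)
m=r.camera_model("wrist");im=r.read_camera("wrist");cv2.imwrite("pics/w1.png",im[:,:,::-1]);np.save("w1.npy",m,allow_pickle=True)
E
```

```text
time: 1.48
ee_pos: [0.5741, -0.2688, 0.2525]
tcp_rot: [-1.633, -2.682, -0.001]
force: [-0.4, 0.1, 0.4]
gripper_width: 0.0855
t 1.4833 tcp [ 0.5741 -0.2688  0.2525] yaw 117.33 tilt 0.1 F [-0.39  0.07  0.41] w 0.0855 j6 0.45
delta [-0.001  -0.0006  0.0025] turn 0.0058
```

View pics/w1.png

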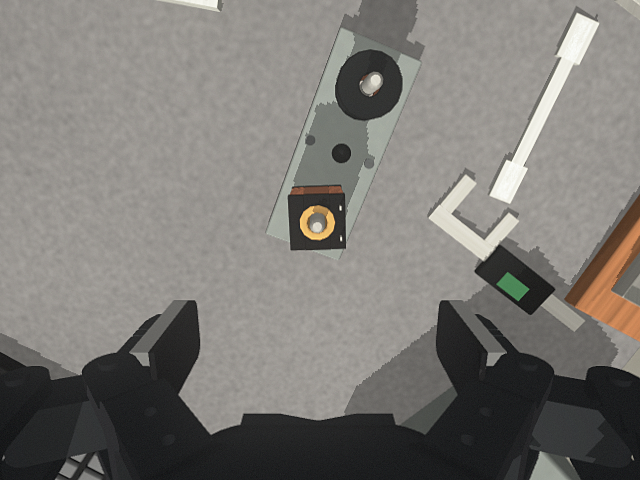

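The wrist view shows the coil's black top centred near (317,221) and almost square to the jaws, with the bobbin at (369,84) and the knob at (341,153). Next is an exact measurement.

```bash
python3 - <<'E'
from h import *
m=np.load("w1.npy",allow_pickle=True).item()
im=cv2.imread("pics/w1.png")
c=cv2.resize(im[160:280,250:400],(750,600),interpolation=2);cv2.imwrite("pics/w1c.png",c)
k=(im.max(2)<60).astype(np.uint8);roi=np.zeros_like(k);roi[190:258,280:352]=1
hsv=cv2.cvtColor(im,cv2.COLOR_BGR2HSV)
k=cv2.morphologyEx(k*roi,cv2.MORPH_CLOSE,np.ones((5,5)))
ct=max(cv2.findContours(k,0,2)[0],key=cv2.contourArea)
q=cv2.boxPoints(cv2.minAreaRect(ct));print(q)
Q=onz(m,q,.071);e=Q-np.roll(Q,1,0)
print(Q.mean(0),np.linalg.norm(e,axis=1),np.degrees(np.arctan2(e[:,1],e[:,0])))
delta([*Q.mean(0)[:2],.15],117)
E
```

```text
[[287.7488  194.454  ]
 [343.97305 192.97441]
 [345.4277  248.2519 ]
 [289.20346 249.73149]]
[ 0.57341314 -0.27057521  0.071     ] [0.0439571  0.04286807 0.04390449 0.04447613] [ 117.76265344   28.89531945  -60.14008808 -151.03995849]
t 1.5333 tcp [ 0.5737 -0.2693  0.2526] yaw 117.06 tilt 0.09 F [-0.06 -0.55  0.41] w 0.0854 j6 0.45
delta [-0.0012 -0.0009  0.1026] turn 0.001
```

View pics/w1c.png

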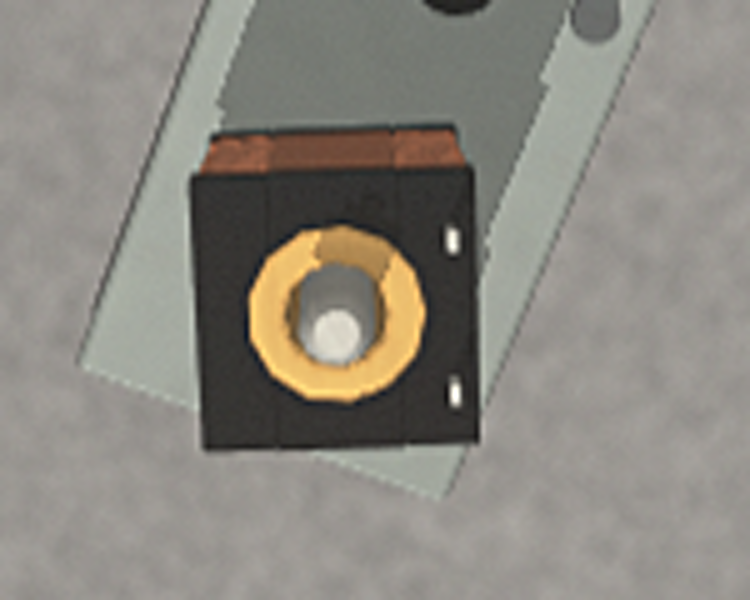

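```bash
python3 -m handwheel '[[[-0.001,-0.001,0.03,-0.03,0],[-0.001,-0.001,0.06,-0.03,0],[-0.001,-0.001,0.09,-0.03,0],[-0.001,-0.001,0.115,-0.03,0],[-0.001,-0.001,0.13,-0.03,0],[-0.001,-0.001,0.135,-0.03,0],[-0.001,-0.001,0.135,-0.03,0],[-0.001,-0.001,0.135,-0.03,0]]]';  python3 - <<'E'
from h import *
delta([.5734,-.2706,.060],118.9)
m=r.camera_model("wrist");im=r.read_camera("wrist");cv2.imwrite("pics/w2.png",im[:,:,::-1]);np.save("w2.npy",m,allow_pickle=True)
E
```

```text
time: 2.2
ee_pos: [0.5733, -0.271, 0.1187]
tcp_rot: [-1.602, -2.702, -0.001]
force: [0.4, -0.7, -0.0]
gripper_width: 0.0849
t 2.2 tcp [ 0.5733 -0.271   0.1187] yaw 118.69 tilt 0.05 F [ 0.39 -0.69 -0.  ] w 0.0849 j6 0.42
delta [0.0002 0.0002 0.0587] turn -0.0037
```

View pics/w2.png

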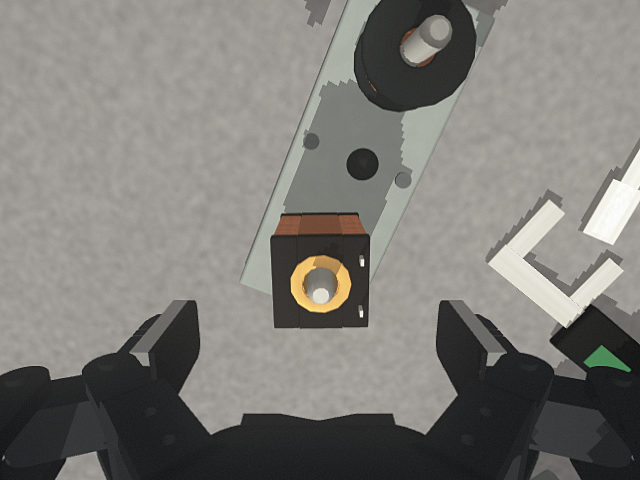

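The coil spans px 272–369 at rows 235–327, centred between the jaws (inner edges at 197 and 438). I'll re-measure it here, closer in.

```bash
python3 - <<'E'
from h import *
m=np.load("w2.npy",allow_pickle=True).item()
im=cv2.imread("pics/w2.png")
k=(im.max(2)<60).astype(np.uint8);roi=np.zeros_like(k);roi[228:340,262:380]=1
k=cv2.morphologyEx(k*roi,cv2.MORPH_CLOSE,np.ones((5,5)))
ct=max(cv2.findContours(k,0,2)[0],key=cv2.contourArea)
q=cv2.boxPoints(cv2.minAreaRect(ct));print(q)
Q=onz(m,q,.071);e=Q-np.roll(Q,1,0)
print(Q.mean(0),np.linalg.norm(e,axis=1),np.degrees(np.arctan2(e[:,1],e[:,0])))
print("tip",onz(m,[[320,296]],.084))
delta([*Q.mean(0)[:2],.06],118.9)
E
```

```text
[[271. 234.]
 [369. 234.]
 [369. 327.]
 [271. 327.]]
[ 0.57353523 -0.27003514  0.071     ] [0.04470878 0.04271263 0.04471179 0.0456312 ] [ 116.95085882   28.73285598  -59.30836105 -151.26527102]
tip [[ 0.57404874 -0.27111983  0.084     ]]
t 2.25 tcp [ 0.5737 -0.2711  0.1194] yaw 118.71 tilt 0.06 F [-0.2  -0.54  0.55] w 0.0853 j6 0.42
delta [0.0011 0.0003 0.0594] turn -0.0033
```

Consistent to within 1 mm, so I'll descend and close.

```bash
python3 -m handwheel '[[[0.001,0,0.02,0,0],[0.001,0,0.04,0,0],[0.001,0,0.055,0,0],[0.001,0,0.059,0,0],[0.001,0,0.059,0,0.2],[0.001,0,0.059,0,0.35],[0.001,0,0.059,0,0.45],[0.001,0,0.059,0,0.5]]]';  python3 -c "
from h import *
delta([.5735,-.2704,.060],118.9)"
```

```text
time: 2.92
ee_pos: [0.5742, -0.2709, 0.0622]
tcp_rot: [1.6, 2.7, 0.001]
force: [-0.4, 1.2, 4.1]
gripper_width: 0.0434
t 2.9167 tcp [ 0.5742 -0.2709  0.0622] yaw 118.71 tilt 0.2 F [-0.41  1.17  4.09] w 0.0434 j6 0.42
delta [ 0.0008 -0.0004  0.0022] turn -0.0034
```

```bash
python3 -m handwheel '[[[0,0,0,0,1],[0,0,0,0,1],[0,0,0,0,1],[0,0,0,0,1]]]';  python3 - <<'E'
from h import *
delta([.5742,-.2709,.15],118.7); print(r.read_state()["moment"])
m=r.camera_model("wrist");im=r.read_camera("wrist");cv2.imwrite("pics/w3.png",im[:,:,::-1])
E
```

```text
time: 3.25
ee_pos: [0.5743, -0.271, 0.0624]
tcp_rot: [1.6, 2.7, 0.001]
force: [0.1, 0.6, -0.9]
gripper_width: 0.0435
t 3.25 tcp [ 0.5743 -0.271   0.0624] yaw 118.7 tilt 0.21 F [ 0.1   0.56 -0.92] w 0.0435 j6 0.42
delta [-0.0001  0.0002 -0.0876] turn 0.0
[ 0.01203129  0.0388746  -0.05492464]
```

View pics/w3.png

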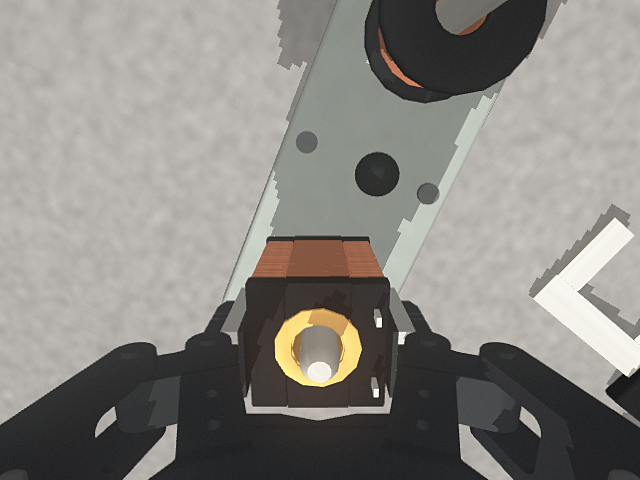

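The grip is solid: 43.5 mm opening, forces about zero, and the bore is clear around the spindle tip at px (319,370). I'll lift straight up.

```bash
python3 -m handwheel '[[[0,0,-0.005,0,1],[0,0,-0.01,0,1],[0,0,-0.015,0,1],[0,0,-0.02,0,1],[0,0,-0.02,0,1]]]';  python3 -m handwheel '[[[0,0,-0.02,0,1],[0,0,-0.04,0,1],[0,0,-0.06,0,1],[0,0,-0.08,0,1],[0,0,-0.1,0,1],[0,0,-0.11,0,1],[0,0,-0.11,0,1],[0,0,-0.11,0,1]]]';python3 - <<'E'
from h import *
delta([.5742,-.2709,.19],118.7); print(r.read_state()["moment"])
m=r.camera_model("wrist");im=r.read_camera("wrist");cv2.imwrite("pics/w4.png",im[:,:,::-1])
im=r.read_camera("scene");cv2.imwrite("pics/s4.png",im[:,:,::-1])
im=r.read_camera("top");cv2.imwrite("pics/t4.png",im[:,:,::-1])
E
```

```text
time: 3.72
ee_pos: [0.5748, -0.2714, 0.084]
tcp_rot: [1.599, 2.698, 0.0]
force: [-0.9, 0.6, -3.8]
gripper_width: 0.043
time: 4.38
ee_pos: [0.5744, -0.2712, 0.1937]
tcp_rot: [1.598, 2.698, 0.0]
force: [0.1, -0.1, -4.7]
gripper_width: 0.0431
t 4.3833 tcp [ 0.5744 -0.2712  0.1937] yaw 118.7 tilt 0.33 F [ 0.1  -0.09 -4.74] w 0.0431 j6 0.42
delta [ 0.0004 -0.0001  0.0037] turn 0.0001
[-0.04954144  0.08115121 -0.01991614]
```

View pics/s4.png

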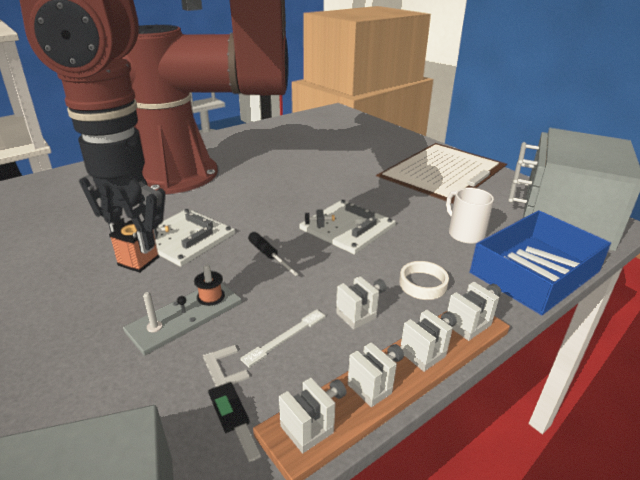

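View pics/t4.png

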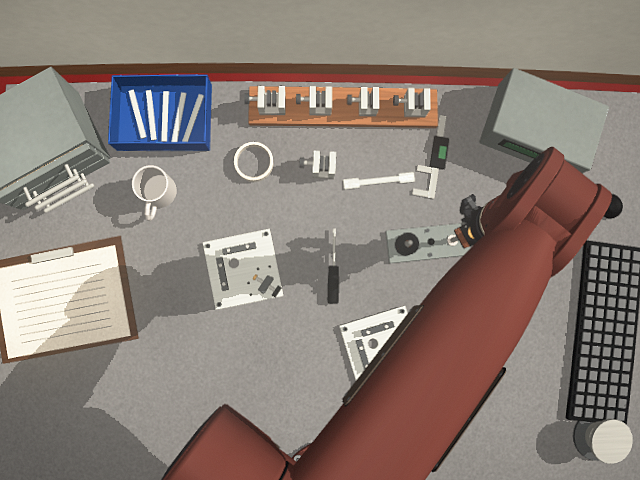

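The coil is clear of its spindle and hanging level in the jaws, with the bobbin undisturbed (scene px (208,288)). I'll move so the wrist camera sits over the target fixture.

```bash
python3 -c "
from h import *
delta([.522,.166,.19],102)"
```

```text
t 4.5333 tcp [ 0.5736 -0.2706  0.192 ] yaw 118.7 tilt 0.16 F [ 0.37 -1.02 -5.01] w 0.0431 j6 0.42
delta [0.4078 0.1644 0.0014] turn 0.2915
```

```bash
python3 -m handwheel '[[[0.03,0.012,0,0,1],[0.06,0.024,0,0.05,1],[0.09,0.036,0,0.1,1],[0.12,0.048,0,0.15,1],[0.15,0.06,0,0.2,1],[0.18,0.072,0,0.25,1],[0.21,0.084,0,0.29,1],[0.21,0.084,0,0.29,1]]]'; python3 -c "
from h import *
delta([.522,.166,.19],102)"
```

```text
time: 5.2
ee_pos: [0.545, -0.0409, 0.1906]
tcp_rot: [-1.973, -2.444, -0.003]
force: [0.4, -0.1, -3.8]
gripper_width: 0.043
t 5.2 tcp [ 0.545  -0.0409  0.1906] yaw 102.18 tilt 0.1 F [ 0.37 -0.08 -3.82] w 0.043 j6 1.04
delta [0.2071 0.0212 0.001 ] turn 0.0032
```

```bash
python3 -m handwheel '[[[0.03,0.003,0,0,1],[0.065,0.006,0,0,1],[0.1,0.01,0,0,1],[0.135,0.014,0,0,1],[0.17,0.017,0,0,1],[0.195,0.02,0,0,1],[0.207,0.021,0,0,1],[0.207,0.021,0,0,1]]]'; python3 - <<'E'
from h import *
delta([.522,.166,.19],102)
m=r.camera_model("wrist");im=r.read_camera("wrist");cv2.imwrite("pics/w5.png",im[:,:,::-1]);np.save("w5.npy",m,allow_pickle=True)
E
```

```text
time: 5.87
ee_pos: [0.5208, 0.1681, 0.1899]
tcp_rot: [-1.968, -2.446, -0.001]
force: [0.2, -0.5, -3.4]
gripper_width: 0.0432
t 5.8667 tcp [0.5208 0.1681 0.1899] yaw 102.36 tilt 0.13 F [ 0.24 -0.45 -3.42] w 0.0432 j6 1.43
delta [-0.0023  0.0007 -0.0001] turn 0.0064
```

View pics/w5.png

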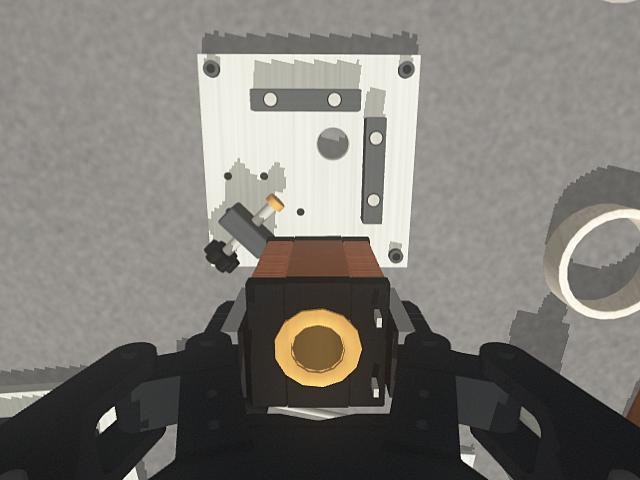

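The wrist view shows the whole fixture: hole at (333,143), side fence at (305,100) and far fence at (373,170). The clamp pad is at (274,203), and the coil is clear of all of them. I'll measure the fence faces and the hole.

```bash
python3 - <<'E'
from h import *
m=np.load("w5.npy",allow_pickle=True).item()
im=cv2.imread("pics/w5.png")
cv2.imwrite("pics/w5c.png",cv2.resize(im[50:280,190:430],(720,690))[:600])
g=cv2.cvtColor(im,cv2.COLOR_BGR2GRAY)
# fence masks (dark grey)
for name,(x0,x1,y0,y1) in dict(side=(245,368,84,115),far=(357,392,112,230)).items():
    sub=g[y0:y1,x0:x1]; k=(sub<110).astype(np.uint8)
    k=cv2.morphologyEx(k,cv2.MORPH_CLOSE,np.ones((9,9)))
    ct=max(cv2.findContours(k,0,2)[0],key=cv2.contourArea)+[x0,y0]
    q=cv2.boxPoints(cv2.minAreaRect(ct));print(name,q.round(1).tolist())
    Q=onz(m,q,.028);e=Q-np.roll(Q,1,0);print(Q.round(4).tolist(),np.linalg.norm(e,axis=1).round(4),np.degrees(np.arctan2(e[:,1],e[:,0])).round(2))
# plate
w=(g>185).astype(np.uint8);roi=np.zeros_like(w);roi[45:240,190:430]=1
w=cv2.morphologyEx(w,cv2.MORPH_OPEN,np.ones((5,5)))
# hole
h=(g<165).astype(np.uint8);n,l,s,c=cv2.connectedComponentsWithStats(h)
sub=g[123:164,312:354];k=(sub<170).astype(np.uint8)
ct=max(cv2.findContours(k,0,2)[0],key=cv2.contourArea)+[312,123]
el=cv2.fitEllipse(ct);print("hole",el,onz(m,[el[0]],.012))
for row in (70,100,140,200,225,260): 
    xs=np.where(g[row,195:430]>190)[0]+195; print(row,xs.min(),xs.max(),end="; ")
for col in (230,300,360,390):
    ys=np.where(g[40:200,col]>190)[0]+40; print(col,ys.min(),end="; ")
E
```

```text
side [[251.0, 89.0], [360.0, 89.0], [360.0, 114.0], [251.0, 114.0]]
[[0.4566, 0.2501, 0.028], [0.5278, 0.2657, 0.028], [0.5316, 0.2502, 0.028], [0.4594, 0.2344, 0.028]] [0.016  0.0729 0.016  0.074 ] [ 100.03   12.37  -76.08 -167.62]
far [[355.8999938964844, 222.0], [361.29998779296875, 116.80000305175781], [386.29998779296875, 118.0999984741211], [380.8999938964844, 223.3000030517578]]
[[0.5468, 0.1768, 0.028], [0.5329, 0.2486, 0.028], [0.5497, 0.2515, 0.028], [0.5648, 0.1798, 0.028]] [0.0182 0.0732 0.0171 0.0733] [-170.57  100.94    9.68  -78.14]
hole ((332.40667724609375, 143.42933654785156), (30.69879150390625, 31.528696060180664), 179.14674377441406) [[0.51832804 0.22694166 0.012     ]]
70 198 419; 100 200 417; 140 203 415; 200 207 411; 225 277 409; 260 239 407; 230 54; 300 54; 360 55; 390 55;
```

View pics/w5c.png

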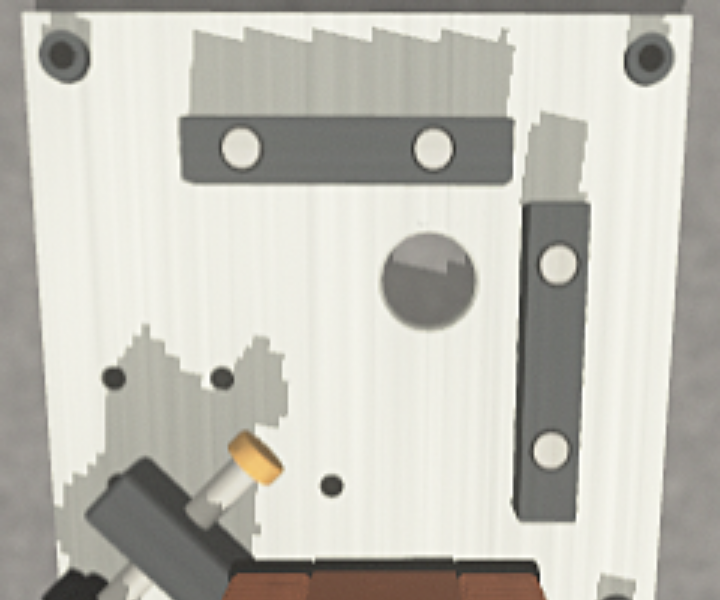

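```bash
python3 - <<'E'
from h import *
m=np.load("w5.npy",allow_pickle=True).item()
im=cv2.imread("pics/w5.png");g=cv2.cvtColor(im,cv2.COLOR_BGR2GRAY).astype(float)
def edge(line,thr=150):  # subpixel first crossing rising
    i=np.where((line[:-1]<thr)&(line[1:]>=thr))[0][0]; return i+(thr-line[i])/(line[i+1]-line[i])
top=np.array([[c,44+edge(g[44:70,c])] for c in list(range(225,400,5))])
L=np.array([[190+edge(g[rw,190:230]),rw] for rw in range(90,215,5)])
Rr=np.array([[430-edge(g[rw,430:390:-1]),rw] for rw in range(60,250,5)])
res={}
for n,p in (("top",top),("L",L),("R",Rr)):
    P=onz(m,p,.012)[:,:2];v=cv2.fitLine(P.astype(np.float32),cv2.DIST_HUBER,0,1e-5,1e-5).ravel()
    res[n]=v;print(n,np.degrees(np.arctan2(v[1],v[0]))%180,v[2:])
# fence face edges: side face lower edge at z=.012, far face left edge z=.012
b=np.array([[c,118-edge(g[118:95:-1,c][::1]*-1,-150)] for c in range(260,350,5)]) 
P=onz(m,b,.012)[:,:2];v=cv2.fitLine(P.astype(np.float32),cv2.DIST_HUBER,0,1e-5,1e-5).ravel();print("side face foot",np.degrees(np.arctan2(v[1],v[0]))%180,b[:,1].mean())
hole=np.array([.5183,.2269])
a=np.radians(12.2);x=np.array([np.cos(a),np.sin(a)]);y=np.array([-x[1],x[0]])
print("side at y=",(P.mean(0)-hole)@y)
f=np.array([[350+edge(-g[rw,350:375],-150),rw] for rw in range(125,215,5)])
P=onz(m,f,.012)[:,:2];v=cv2.fitLine(P.astype(np.float32),cv2.DIST_HUBER,0,1e-5,1e-5).ravel();print("far foot",np.degrees(np.arctan2(v[1],v[0]))%180,"at x=",(P.mean(0)-hole)@x)
print("edges rel hole: top y",(res["top"][2:]-hole)@y,"L x",(res["L"][2:]-hole)@x,"R x",(res["R"][2:]-hole)@x)
# coil bore/top flange seen in hand: check yaw relative to the tool
E
```

```text
top 12.124125 [0.4943393  0.28374493]
L 100.45997 [0.42241228 0.20215495]
R 105.04479 [0.5831727  0.23615426]
side face foot 12.116752 110.73716456165394
side at y= 0.022751483597186352
far foot 102.15661 at x= 0.022132017034083375
edges rel hole: top y 0.06062463202327448 L x -0.09895142804344875 R x 0.06536324174943378
```

Yaw is 12.15° from both the fence feet and the top edge. The fence faces come out at +22.1 and +22.8 mm from the hole against the nominal 22, so the fixture pose is good. I'll go above the nest, backed off 8 mm from each fence.

```bash
cat >> h.py <<'E'
A=np.radians(12.15);FX=np.array([np.cos(A),np.sin(A)]);FY=np.array([-FX[1],FX[0]]);HOLE=np.array([.5183,.2269])
def fix(dx,dy,z,yaw=102.15):
    s=r.read_state();f=np.array(s["force"]);p=np.array(s["ee_pos"])[:2]-HOLE
    print("fixture TCP mm",(1e3*np.array([p@FX,p@FY])).round(2),"Ffix",(f[:2]@FX).round(2),(f[:2]@FY).round(2),"Fz",f[2].round(2))
    delta([*(HOLE+dx*FX+dy*FY),z],yaw)
E
python3 -c "
from h import *
fix(-.008,-.009,.08)"
```

```text
fixture TCP mm [ -9.83 -59.63] Ffix -0.22 -0.43 Fz -3.71
t 5.9167 tcp [0.5212 0.1665 0.19  ] yaw 102.3 tilt 0.09 F [-0.13 -0.47 -3.71] w 0.0435 j6 1.43
delta [0.0505 0.002  0.1101] turn 0.0026
```

```bash
python3 -m handwheel '[[[0.02,0.001,0,0.003,1],[0.04,0.002,0.01,0.003,1],[0.05,0.002,0.03,0.003,1],[0.05,0.002,0.055,0.003,1],[0.05,0.002,0.08,0.003,1],[0.05,0.002,0.1,0.003,1],[0.05,0.002,0.11,0.003,1],[0.05,0.002,0.11,0.003,1]]]'; python3 - <<'E'
from h import *
fix(-.008,-.009,.065)
m=r.camera_model("wrist");im=r.read_camera("wrist");cv2.imwrite("pics/w6.png",im[:,:,::-1]);np.save("w6.npy",m,allow_pickle=True)
im=r.read_camera("scene");cv2.imwrite("pics/s6.png",cv2.resize(im[150:290,260:440],(720,560))[:,:,::-1])
E
```

```text
time: 6.58
ee_pos: [0.5109, 0.2145, 0.0771]
tcp_rot: [-1.973, -2.439, 0.005]
force: [-0.3, -0.5, -4.2]
gripper_width: 0.0431
fixture TCP mm [ -9.87 -10.56] Ffix -0.37 -0.45 Fz -4.15
t 6.5833 tcp [0.5109 0.2145 0.0771] yaw 102.05 tilt 0.32 F [-0.27 -0.51 -4.15] w 0.0431 j6 1.52
delta [0.0015 0.0019 0.0121] turn -0.0018
```

View pics/w6.png

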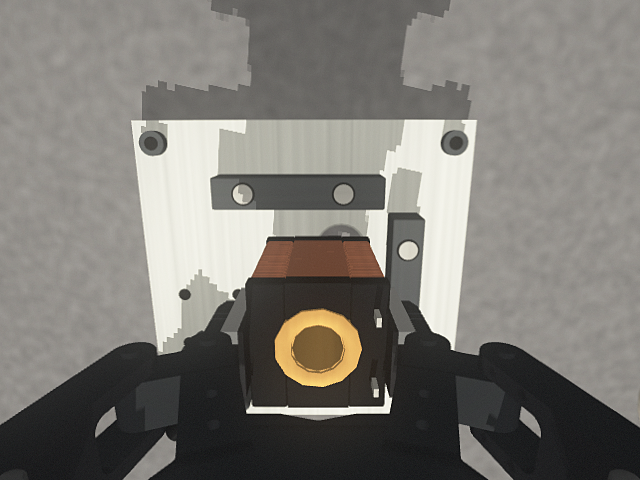

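View pics/s6.png

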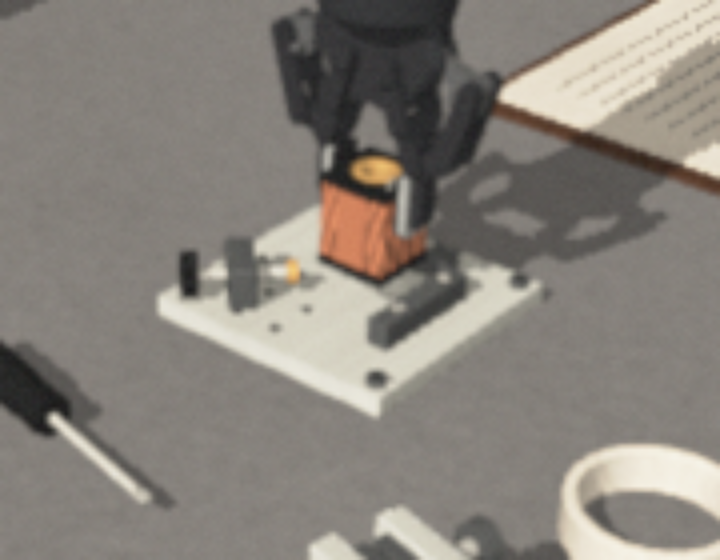

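The coil hangs clear of the clamp and both fences (bottom corner at s6 px (378,280)), with the open corner ahead of it. I'll lower it carefully, watching Fz from a baseline of about −4 N.

```bash
python3 -m handwheel '[[[0.001,0.001,0.004,-0.002,1],[0.001,0.001,0.008,-0.002,1],[0.001,0.001,0.012,-0.002,1],[0.001,0.001,0.015,-0.002,1],[0.001,0.001,0.015,-0.002,1],[0.001,0.001,0.015,-0.002,1]]]'; python3 -c "
from h import *
fix(-.008,-.009,.0594)"
```

```text
time: 7.18
ee_pos: [0.5134, 0.2165, 0.0655]
tcp_rot: [-1.972, -2.444, -0.0]
force: [0.9, 0.8, -4.2]
gripper_width: 0.0429
fixture TCP mm [-6.94 -9.17] Ffix 1.02 0.63 Fz -4.15
t 7.1833 tcp [0.5134 0.2165 0.0655] yaw 102.2 tilt 0.09 F [ 0.87  0.84 -4.15] w 0.0429 j6 1.52
delta [ 0.0002 -0.001   0.0061] turn 0.0008
```

```bash
python3 -m handwheel '[[[0,0,0.002,0,1],[0,0,0.004,0,1],[0,0,0.005,0,1],[0,0,0.005,0,1],[0,0,0.005,0,1]]]'; python3 -c "
from h import *
fix(-.008,-.009,.0594)"; python3 -m handwheel '[[[0,0,0.001,0,1],[0,0,0.001,0,1],[0,0,0.001,0,1]]]'; python3 -c "
from h import *
fix(-.008,-.009,.0594)"
```

```text
time: 7.6
ee_pos: [0.5133, 0.2165, 0.0604]
tcp_rot: [-1.972, -2.444, 0.0]
force: [-0.3, -0.2, -3.5]
gripper_width: 0.0433
fixture TCP mm [-7.04 -9.15] Ffix -0.36 -0.16 Fz -3.54
t 7.6 tcp [0.5133 0.2165 0.0604] yaw 102.2 tilt 0.1 F [-0.31 -0.23 -3.54] w 0.0433 j6 1.52
delta [ 0.0002 -0.001   0.001 ] turn 0.0008
time: 7.85
ee_pos: [0.5134, 0.2165, 0.0595]
tcp_rot: [-1.972, -2.444, -0.0]
force: [0.4, -0.4, -3.1]
gripper_width: 0.043
fixture TCP mm [-6.97 -9.15] Ffix 0.26 -0.49 Fz -3.06
t 7.85 tcp [0.5134 0.2165 0.0595] yaw 102.2 tilt 0.09 F [ 0.36 -0.42 -3.06] w 0.043 j6 1.52
delta [ 0.0002 -0.001   0.0001] turn 0.0009
```

```bash
for i in 1 2 3; do python3 -m handwheel '[[[0,0,0.0007,0,1],[0,0,0.0007,0,1],[0,0,0.0007,0,1]]]' | grep -E 'ee_pos|force'; done; python3 -c "
from h import *
fix(-.008,-.009,.0594)"
```

```text
ee_pos: [0.5138, 0.2165, 0.0594]
force: [-1.5, -0.6, 4.1]
ee_pos: [0.5142, 0.2166, 0.0594]
force: [-1.2, -0.0, 5.0]
ee_pos: [0.5146, 0.2166, 0.0594]
force: [-2.2, -0.8, 5.8]
fixture TCP mm [-5.77 -9.26] Ffix -2.31 -0.32 Fz 5.75
t 8.6 tcp [0.5146 0.2166 0.0594] yaw 102.2 tilt 0.12 F [-2.19 -0.8   5.75] w 0.0433 j6 1.52
delta [ 0.0003 -0.0022  0.    ] turn 0.0009
```

The plate was met at TCP z = 0.0594, exactly as predicted, with a light down-press of about 9 N net. Next I'll slide toward the corner in small steps. Expected contact is near TCP (0,−1) mm in fixture axes.

```bash
python3 -m handwheel '[[[0.001,0.001,0.0003,0,1],[0.002,0.002,0.0003,0,1],[0.003,0.003,0.0003,0,1],[0.004,0.004,0.0003,0,1],[0.005,0.004,0.0003,0,1],[0.005,0.004,0.0003,0,1]]]'; python3 -c "
from h import *
fix(-.002,-.003,.0594)"
```

```text
time: 9.1
ee_pos: [0.518, 0.2225, 0.0594]
tcp_rot: [1.972, 2.444, 0.004]
force: [0.5, -1.1, 3.7]
gripper_width: 0.0431
fixture TCP mm [-1.23 -4.19] Ffix 0.29 -1.2 Fz 3.67
t 9.1 tcp [0.518  0.2225 0.0594] yaw 102.2 tilt 0.17 F [ 0.54 -1.11  3.67] w 0.0431 j6 1.53
delta [ 0.0012 -0.0008  0.    ] turn 0.0009
```

```bash
python3 -m handwheel '[[[0.0007,0,0.0003,0,1],[0.0014,0,0.0003,0,1],[0.002,0,0.0003,0,1],[0.002,0,0.0003,0,1]]]'; python3 -c "
from h import *
fix(-.002,-.003,.0594)"; python3 -m handwheel '[[[0.0004,0.0003,0.0003,0,1],[0.0008,0.0006,0.0003,0,1],[0.0008,0.0006,0.0003,0,1]]]'; python3 -c "
from h import *
fix(-.002,-.003,.0594)"
```

```text
time: 9.43
ee_pos: [0.5179, 0.2245, 0.0595]
tcp_rot: [1.971, 2.443, 0.005]
force: [0.4, -2.6, 5.0]
gripper_width: 0.0432
fixture TCP mm [-0.88 -2.22] Ffix -0.14 -2.68 Fz 4.96
t 9.4333 tcp [0.5179 0.2245 0.0595] yaw 102.2 tilt 0.22 F [ 0.43 -2.64  4.96] w 0.0432 j6 1.53
delta [-0.0008 -0.0011  0.    ] turn 0.0009
time: 9.68
ee_pos: [0.5184, 0.2255, 0.0594]
tcp_rot: [1.971, 2.443, 0.005]
force: [-0.7, -2.5, 6.6]
gripper_width: 0.043
fixture TCP mm [-0.16 -1.42] Ffix -1.19 -2.29 Fz 6.6
t 9.6833 tcp [0.5184 0.2255 0.0594] yaw 102.2 tilt 0.23 F [-0.68 -2.49  6.6 ] w 0.043 j6 1.54
delta [-0.0016 -0.0018  0.    ] turn 0.001
```

```bash
for i in 1 2 3; do python3 -m handwheel '[[[0.0005,0.0004,0.0001,0,1],[0.0007,0.0005,0.0001,0,1],[0.0007,0.0005,0.0001,0,1]]]'|grep -c time; python3 -c "
from h import *
fix(-.002,-.003,.0594)"|head -2; done
```

```text
1
fixture TCP mm [ 0.38 -0.75] Ffix -1.78 -2.09 Fz 6.35
t 9.9333 tcp [0.5188 0.2262 0.0595] yaw 102.21 tilt 0.24 F [-1.3  -2.42  6.35] w 0.0431 j6 1.54
1
fixture TCP mm [ 0.44 -0.28] Ffix -2.8 -3.19 Fz 6.89
t 10.1833 tcp [0.5188 0.2267 0.0594] yaw 102.19 tilt 0.18 F [-2.06 -3.71  6.89] w 0.0429 j6 1.54
1
fixture TCP mm [0.5  0.09] Ffix -3.3 -4.17 Fz 7.75
t 10.4333 tcp [0.5188 0.2271 0.0594] yaw 102.18 tilt 0.14 F [-2.35 -4.78  7.75] w 0.0433 j6 1.54
```

```bash
for i in 1 2 3; do python3 -m handwheel '[[[0.0006,0.0003,-0.0003,0,1],[0.0008,0.0003,-0.0003,0,1],[0.0008,0.0003,-0.0003,0,1]]]'|grep -c time; python3 -c "
from h import *
fix(-.002,-.003,.0594)"|head -2; done
```

```text
1
fixture TCP mm [0.47 0.69] Ffix -2.27 -3.95 Fz 2.49
t 10.6833 tcp [0.5186 0.2277 0.0594] yaw 102.17 tilt 0.13 F [-1.39 -4.34  2.49] w 0.0429 j6 1.54
1
fixture TCP mm [0.5  0.83] Ffix -3.03 -6.71 Fz 1.98
t 10.9333 tcp [0.5186 0.2278 0.0594] yaw 102.14 tilt 0.2 F [-1.55 -7.19  1.98] w 0.0431 j6 1.54
1
fixture TCP mm [0.58 0.87] Ffix -2.17 -7.57 Fz 3.35
t 11.1833 tcp [0.5187 0.2279 0.0594] yaw 102.1 tilt 0.29 F [-0.53 -7.86  3.35] w 0.0435 j6 1.55
```

Y has stopped at +0.85 with about 7 N. Next I'll make the x push definite too.

```bash
for i in 1 2 3; do python3 -m handwheel '[[[0.0005,0.0008,0,0,1],[0.0005,0.0008,0,0,1],[0.0005,0.0008,0,0,1]]]'|grep -c time; python3 -c "
from h import *
fix(-.002,-.003,.0594);print(r.read_state()['moment'].round(2))"|grep -v delta; done
```

```text
1
fixture TCP mm [0.68 0.87] Ffix -6.1 -5.74 Fz 6.74
t 11.4333 tcp [0.5188 0.2279 0.0594] yaw 102.08 tilt 0.37 F [-4.76 -6.9   6.74] w 0.0429 j6 1.55
[-1.43  1.05 -0.04]
1
fixture TCP mm [0.72 0.91] Ffix -7.16 -6.73 Fz 7.95
t 11.6833 tcp [0.5188 0.2279 0.0594] yaw 102.05 tilt 0.46 F [-5.58 -8.08  7.95] w 0.0433 j6 1.55
[-1.4   1.12 -0.07]
1
fixture TCP mm [0.84 0.91] Ffix -7.72 -5.4 Fz 7.71
t 11.9333 tcp [0.5189 0.228  0.0594] yaw 102.03 tilt 0.56 F [-6.41 -6.91  7.71] w 0.0427 j6 1.55
[-1.39  1.09 -0.08]
```

```bash
python3 - <<'E'
from h import *
fix(0,0,.0594)
s=r.read_state();R=cv2.Rodrigues(s["tcp_rot"])[0];z=R[:,2];print("tool z comps in fixture deg",np.degrees(z[:2]@FX),np.degrees(z[:2]@FY))
im=r.read_camera("wrist");cv2.imwrite("pics/w7.png",im[:,:,::-1])
im=r.read_camera("scene");cv2.imwrite("pics/s7.png",cv2.resize(im[150:290,260:440],(720,560),interpolation=2)[:,:,::-1])
fix(0,0,.0594)
E
```

```text
fixture TCP mm [0.84 0.91] Ffix -7.72 -5.4 Fz 7.71
t 11.9333 tcp [0.5189 0.228  0.0594] yaw 102.03 tilt 0.56 F [-6.41 -6.91  7.71] w 0.0427 j6 1.55
delta [-0.0009 -0.0008  0.    ] turn -0.0021
tool z comps in fixture deg -0.29490593926146386 -0.4747690784865788
fixture TCP mm [0.79 0.93] Ffix -7.18 -5.95 Fz 6.87
t 12.0333 tcp [0.5189 0.228  0.0594] yaw 102.03 tilt 0.56 F [-5.77 -7.33  6.87] w 0.0433 j6 1.55
delta [-0.0009 -0.0008  0.    ] turn -0.0021
```

View pics/w7.png

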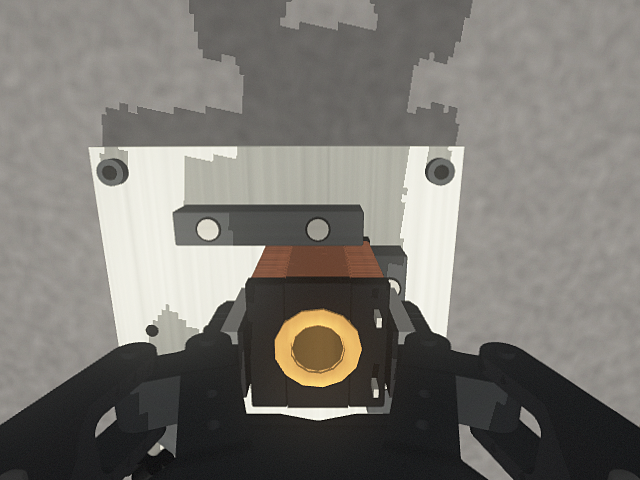

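View pics/s7.png

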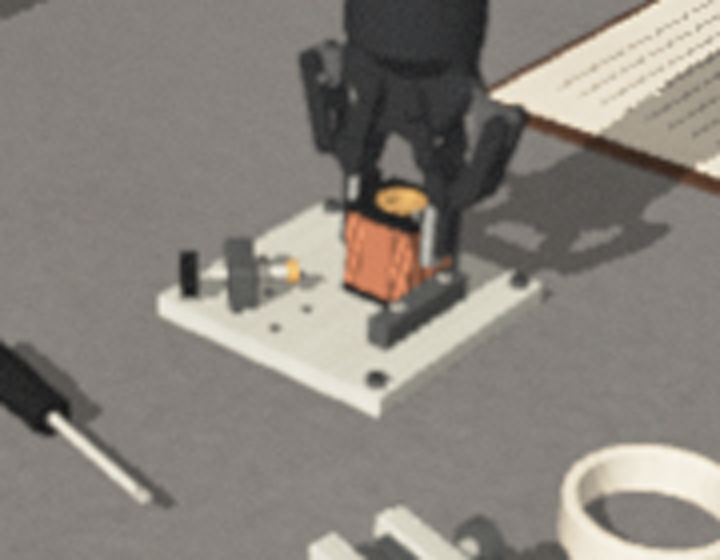

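Picture w7 shows the coil's far side against the side fence (row ~240) and its right side over the far fence (px (385,260)). Both pushes are about 6–7 N, but the repeated calls have let the tool lean 0.56°. I'll ease off about 1 mm, let it straighten, and push again in one call.

```bash
python3 -m handwheel '[[[-0.001,-0.001,0,0,1],[-0.0015,-0.0015,-0.0003,-0.002,1],[-0.0015,-0.0015,-0.0003,-0.002,1],[-0.0015,-0.0015,-0.0003,-0.002,1]]]'|grep -c time; cat >> h.py <<'E'
def lean():
    s=r.read_state();R=cv2.Rodrigues(s["tcp_rot"])[0];z=R[:,2];print("lean deg fx,fy",np.degrees(z[:2]@FX).round(2),np.degrees(z[:2]@FY).round(2),"M",s["moment"].round(2))
E
python3 -c "
from h import *
fix(0.0007,.0009,.0594);lean()"
```

```text
1
fixture TCP mm [-0.79 -0.25] Ffix 0.19 1.11 Fz -0.87
t 12.3667 tcp [0.5176 0.2265 0.0594] yaw 102.16 tilt 0.53 F [-0.05  1.13 -0.87] w 0.0429 j6 1.54
delta [0.0011 0.0015 0.    ] turn 0.0002
lean deg fx,fy -0.3 -0.43 M [ 0.34 -0.07 -0.03]
```

```bash
for i in 1 2; do python3 -m handwheel '[[[0,0,0.001,0,1],[0,0,0.0015,0,1],[0,0,0.0018,0,1]]]'|grep -c time;
python3 -c "
from h import *
fix(0.0007,.0009,.0594);lean()"; done
```

```text
1
fixture TCP mm [ 0.03 -0.17] Ffix -3.78 -1.49 Fz 15.62
t 12.6167 tcp [0.5184 0.2267 0.0593] yaw 102.17 tilt 0.47 F [-3.39 -2.25 15.62] w 0.0435 j6 1.54
delta [ 0.0011  0.0007 -0.0001] turn 0.0003
lean deg fx,fy -0.19 -0.43 M [-0.08  0.92  0.06]
1
fixture TCP mm [ 0.65 -0.1 ] Ffix -7.46 -0.01 Fz 18.07
t 12.8667 tcp [0.519  0.2269 0.0593] yaw 102.18 tilt 0.45 F [-7.29 -1.58 18.07] w 0.0435 j6 1.54
delta [ 0.001   0.0001 -0.0001] turn 0.0005
lean deg fx,fy -0.11 -0.43 M [-0.24  1.53  0.05]
```

```bash
python3 -m handwheel '[[[0.0006,0.0002,-0.0006,0,1],[0.001,0.0003,-0.0006,0,1],[0.0014,0.0004,-0.0005,0,1],[0.0017,0.0005,-0.0004,0,1],[0.0017,0.0005,-0.0003,0,1],[0.0017,0.0005,-0.0003,0,1]]]'|grep -c time;
python3 -c "
from h import *
fix(0.0007,.0009,.0594);lean()"
```

```text
1
fixture TCP mm [0.66 0.96] Ffix -4.57 -4.81 Fz 3.34
t 13.3667 tcp [0.5187 0.228  0.0594] yaw 102.16 tilt 0.55 F [-3.45 -5.67  3.34] w 0.0432 j6 1.55
delta [-0.0001  0.      0.    ] turn 0.0001
lean deg fx,fy -0.18 -0.52 M [-1.2   0.76  0.02]
```

```bash
python3 -m handwheel '[[[0.0004,0.0005,0.0001,0,1],[0.0007,0.0008,0.0002,0,1],[0.0007,0.0008,0.0002,0,1],[0.0007,0.0008,0.0002,0,1],[0.0007,0.0008,0.0002,0,1]]]'|grep -c time;
python3 - <<'E'
from h import *
fix(0.0007,.0009,.0594);lean()
im=r.read_camera("wrist")[:,:,::-1];cv2.imwrite("pics/w8.png",im)
im2=r.read_camera("scene");cv2.imwrite("pics/s8.png",im2[:,:,::-1])
im3=r.read_camera("top");cv2.imwrite("pics/t8.png",im3[:,:,::-1])
for n in ("w5","w6","w7","w8"):
    g=cv2.imread(f"pics/{n}.png");h=cv2.cvtColor(g,cv2.COLOR_BGR2HSV)
    k=((h[...,1]>90)&(h[...,2]>150)&(h[...,0]>15)&(h[...,0]<30)).astype(np.uint8);k[:300]=0
    ct=max(cv2.findContours(k,0,1)[0],key=cv2.contourArea);e=cv2.fitEllipse(ct);print(n,np.round(e[0],2),np.round(e[1],2))
fix(0.0007,.0009,.0594);lean()
E
```

```text
1
fixture TCP mm [0.78 0.96] Ffix -6.97 -5.58 Fz 7.32
t 13.7833 tcp [0.5189 0.228  0.0595] yaw 102.13 tilt 0.67 F [-5.63 -6.92  7.32] w 0.0431 j6 1.55
delta [-0.0001 -0.0001  0.0001] turn -0.0004
lean deg fx,fy -0.27 -0.61 M [-1.34  1.3  -0.04]
w5 [317.4 347.8] [76.2  85.64]
w6 [317.34 347.79] [76.21 85.59]
w7 [317.31 347.98] [76.05 85.72]
w8 [317.32 347.98] [76.06 85.7 ]
fixture TCP mm [0.8  0.99] Ffix -6.73 -5.14 Fz 6.7
t 13.9333 tcp [0.5189 0.228  0.0595] yaw 102.13 tilt 0.67 F [-5.49 -6.44  6.7 ] w 0.0429 j6 1.55
delta [-0.0001 -0.0001  0.0001] turn -0.0004
lean deg fx,fy -0.27 -0.61 M [-1.31  1.31 -0.05]
```

View pics/s8.png

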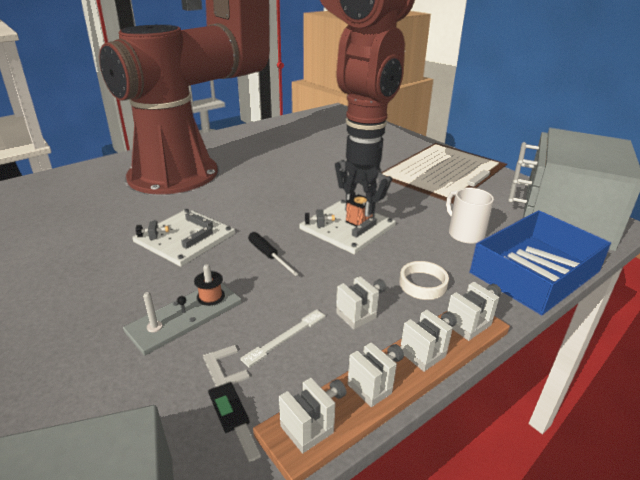

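View pics/t8.png

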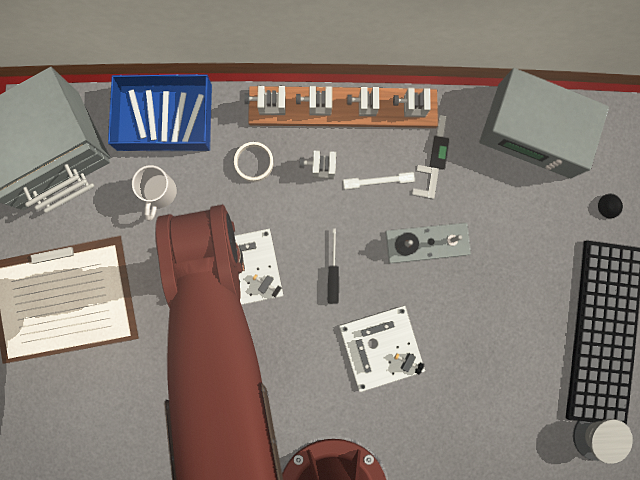

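All the other items are where they were (bobbin at top px (407,243), bare spindle at (453,239)), and both pushes read 5–7 N. However, the tool lean of −0.61° (y) and −0.27° (x) is carried by the coil, since the bore has not shifted in the hand. That would lift the coil's near edge by about 0.4 mm. I'll undo it by dragging back with a little down-press, so the friction leans it the other way, and then push once more.

```bash
for i in 1 2 3; do python3 -m handwheel '[[[-0.001,-0.0006,0.001,0,1],[-0.0018,-0.0011,0.0015,0,1],[-0.0025,-0.0016,0.0018,0,1]]]'|grep -c time;
python3 -c "
from h import *
fix(0.0007,.0009,.0594);lean()"|grep -v delta; done
```

```text
1
fixture TCP mm [ 0.56 -0.62] Ffix 0.97 3.26 Fz 11.28
t 14.1833 tcp [0.519  0.2264 0.0593] yaw 102.16 tilt 0.49 F [ 0.26  3.39 11.28] w 0.0429 j6 1.54
lean deg fx,fy -0.08 -0.48 M [1.01 0.37 0.01]
1
fixture TCP mm [ 0.41 -2.18] Ffix 0.24 4.2 Fz 12.13
t 14.4333 tcp [0.5192 0.2249 0.0594] yaw 102.2 tilt 0.38 F [-0.65  4.15 12.13] w 0.0432 j6 1.54
lean deg fx,fy 0.12 -0.36 M [ 0.97  0.51 -0.02]
1
fixture TCP mm [ 0.28 -3.74] Ffix -0.54 3.72 Fz 13.98
t 14.6833 tcp [0.5194 0.2233 0.0594] yaw 102.24 tilt 0.4 F [-1.31  3.52 13.98] w 0.0433 j6 1.53
lean deg fx,fy 0.32 -0.24 M [ 0.83  0.56 -0.11]
```

```bash
for i in 1 2; do python3 -m handwheel '[[[-0.001,0.0005,0.0004,0,1],[-0.0018,0.0012,0.0006,0,1],[-0.0025,0.0018,0.0006,0,1]]]'|grep -c time;
python3 -c "
from h import *
fix(0.0007,.0009,.0594);lean()"|grep -v delta; done
```

```text
1
fixture TCP mm [ 0.55 -4.67] Ffix -13.76 7.72 Fz 16.46
t 14.9333 tcp [0.5198 0.2224 0.0594] yaw 102.29 tilt 0.16 F [-15.07   4.65  16.46] w 0.043 j6 1.53
lean deg fx,fy 0.14 -0.07 M [ 0.9   3.74 -0.25]
1
fixture TCP mm [ 0.64 -5.42] Ffix -15.27 8.46 Fz 18.14
t 15.1833 tcp [0.5201 0.2217 0.0593] yaw 102.36 tilt 0.14 F [-16.71   5.05  18.14] w 0.0432 j6 1.53
lean deg fx,fy -0.05 0.13 M [ 0.97  3.89 -0.19]
```

The lean is nearly gone (−0.05, +0.13). I'll ease the x and z forces and slide along y back to the side fence.

```bash
python3 -m handwheel '[[[0,-0.0004,-0.0005,0.003,1],[0.001,-0.0006,-0.0005,0.003,1],[0.002,-0.0006,-0.0004,0.003,1],[0.003,-0.0006,-0.0003,0.003,1],[0.004,-0.0006,-0.0003,0.003,1],[0.0045,-0.0006,-0.0003,0.003,1],[0.005,-0.0006,-0.0003,0.003,1],[0.005,-0.0006,-0.0003,0.003,1]]]'|grep -c time;
python3 -c "
from h import *
fix(0.0007,.0009,.0594);lean()"
```

```text
1
fixture TCP mm [-0.05 -0.3 ] Ffix 1.5 0.1 Fz -3.32
t 15.85 tcp [0.5183 0.2266 0.0595] yaw 102.2 tilt 0.15 F [ 1.45  0.41 -3.32] w 0.0429 j6 1.54
delta [0.0012 0.0007 0.0001] turn 0.0008
lean deg fx,fy -0.06 0.14 M [ 0.03  0.   -0.11]
```

```bash
python3 -m handwheel '[[[0.0004,0.0003,0.0003,0.001,1],[0.0008,0.0006,0.0004,0.001,1],[0.0012,0.0009,0.0004,0.001,1],[0.0015,0.0012,0.0004,0.001,1],[0.0018,0.0013,0.0004,0.001,1],[0.0018,0.0013,0.0004,0.001,1],[0.0018,0.0013,0.0004,0.001,1]]]'|grep -c time;
python3 -c "
from h import *
fix(0.0007,.0009,.0594);lean()"
```

```text
1
fixture TCP mm [0.73 0.71] Ffix -6.41 -5.27 Fz 5.82
t 16.4333 tcp [0.5189 0.2278 0.0594] yaw 102.1 tilt 0.14 F [-5.15 -6.5   5.82] w 0.0431 j6 1.54
delta [ 0.0002 -0.     -0.    ] turn -0.0009
lean deg fx,fy -0.14 0.03 M [-1.59  1.08 -0.09]
```

```bash
python3 -m handwheel '[[[0.0004,0.0003,0,0.0,1],[0.0008,0.0007,0,0,1],[0.0008,0.0007,0,0,1],[0.0008,0.0007,0,0,1]]]'|grep -c time;
python3 - <<'E'
from h import *
fix(0.0007,.0009,.0594);lean()
m=r.camera_model("wrist");im=r.read_camera("wrist")[:,:,::-1];cv2.imwrite("pics/w9.png",im)
cv2.imwrite("pics/w9c.png",cv2.resize(im[190:330,160:440],(800,400),interpolation=2))
im2=r.read_camera("scene");cv2.imwrite("pics/s9.png",cv2.resize(im2[170:260,290:410],(800,600),interpolation=2)[:,:,::-1])
fix(0.0007,.0009,.0594);lean()
E
```

```text
1
fixture TCP mm [0.76 0.78] Ffix -5.79 -5.82 Fz 3.64
t 16.7667 tcp [0.5189 0.2278 0.0594] yaw 102.06 tilt 0.24 F [-4.43 -6.91  3.64] w 0.0429 j6 1.54
delta [ 0.0001 -0.0001 -0.    ] turn -0.0015
lean deg fx,fy -0.23 -0.07 M [-1.58  1.07 -0.11]
fixture TCP mm [0.75 0.76] Ffix -7.02 -6.01 Fz 3.44
t 16.8667 tcp [0.5189 0.2278 0.0594] yaw 102.06 tilt 0.24 F [-5.59 -7.35  3.44] w 0.0434 j6 1.54
delta [ 0.0001 -0.     -0.    ] turn -0.0015
lean deg fx,fy -0.23 -0.07 M [-1.58  1.05 -0.16]
```

View pics/w9c.png

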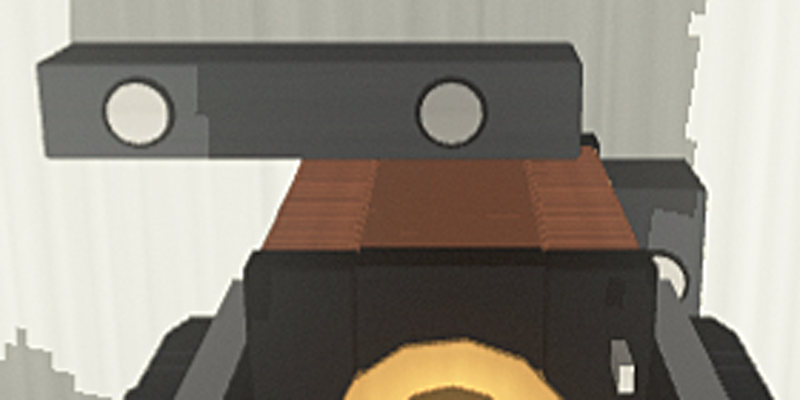

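View pics/s9.png

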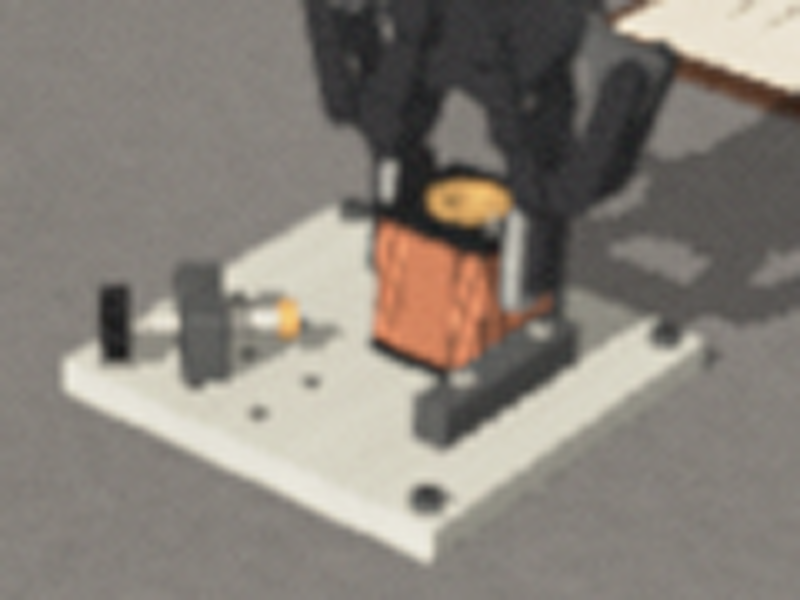

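The coil is tight in both fences. An extra 0.7–0.8 mm of push moved it less than 0.1 mm, and the reactions hold steady at about 6–7 N and 6 N. Plate friction could account for only about 2 N of that. Picture w9 shows no gap along the side fence, and its bottom flange corner at (590,140) meets the far fence. I'll hand it in.

```bash
python3 -c "
from workcell import r
print(r.sign_off())"
```

```text
the job is handed in; nothing more can be done
None
```

I slid the coil straight up off its spindle and set it flat on the left fixture's plate. It is pressed into the corner and still gripped there, handed in at about 16.9 s of the 48 s allowed.

**Last checks:**
- **Push:** the reactions were about 6–7 N on the far fence and 6 N on the side fence, steady while holding. Another 0.7–0.8 mm of commanded push moved the coil less than 0.1 mm, so it is hard against both.
- **Seating:** the net press on the plate was about 7 N, and the TCP height of 0.0594 m matched the expected seating height.
- **Alignment:** the tool's yaw was 102.06° against a measured fence angle of 102.15°. Lean was 0.24°, so the coil should be flat to about 0.2 mm.
- **Surroundings:** the bobbin and the other things looked unmoved in the scene and top views. Those were taken at about 13.9 s, before the final re-push; I only rechecked the fixture area after that.

**What went wrong or disagreed:**
- My first press let the tool and coil lean about 0.67°. I backed off a few millimetres, corrected the lean and pressed again. While doing that, the push on the far fence briefly reached about 15 N.
- The coil came to rest about 0.75 mm past my camera estimate of the nest in both directions. That is within the 2 mm calibration, so I relied on contact rather than the estimate.

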